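# Lower the flask on the ratchet lift

### The arm

A 7-joint arm with a two-finger parallel gripper is mounted at the origin on the work surface. World frame = base frame: x ahead of the robot, y to its left, z up, the work surface at z = 0. Lengths are in m, angles in rad, forces in N, time in s.
With the tool pointing down it reaches from about 0.4 to 0.925 m from the base axis. Payload 5.6 kg.
Tool frame: the origin (TCP) lies on the front face of the gripper's body, between the roots of the fingers; the fingertips stand 73 mm ahead of it and the grasp point (between the pads) lies 54 mm ahead of it; z points along the fingers, y is the line along which they close (so a half turn about z gives the same grasp; the last joint's range is limited). The gripper opens to 85 mm and grips with 20 to 120 N. Pads are 22 mm wide; open, the fingers measure 114 mm over their backs; the gripper's body (76 mm by 85 mm) begins 54 mm behind the grasp point. The pads swing forward as they close: fully open they stand 13 mm farther back than shut.
Start: joints at [-1.334, 0.468, -0.012, 1.603, 0.006, 1.071, -0.056], TCP at [0.18, 0.625, 0.304] pointing down, gripper open.
Joint ranges: [-2.53, 2.53], [-0.31, 2.02], [-1.57, 1.55], [0.28, 2.44], [-1.29, 4.43], [0.15, 1.84], [-2.92, 2.92]. Speed limits (rad/s): [2.57, 2.57, 3.14, 3.14, 3.14, 3.14, 3.14].

### API

Orientations are given as [roll, pitch, yaw] about the fixed x, y, z axes, in that order (R = Rz(yaw) Ry(pitch) Rx(roll)).
In Python, from rig import read_state, read_camera, calibration, workorder, regions_of, tip_of gives the robot as it stands.
- The arm moves only by the shell command python3 -m pendant 'ROWS' [FORCE]. ROWS is JSON, a list of rows, each a list of 3 entries, a list of its own where there are three numbers: the shift along the world's x, y, z in units of 30 mm (1.0 is 30 mm), then the turn about the world's z in units of 6 degrees (1.0 is 6 degrees), then the finger opening in mm, from 0 to 85.4. A call has 1 to 8 rows; each row shifts and turns the commanded pose from where the row before left it; what a row does not reach is not made up. A row lasts 1/12 s, in which the tool goes at most 41.7 mm and 7.16 degrees, less where a joint would pass 70% of its speed; a pose out of reach is approached as far as the arm can. A call is refused whole if a number of a shift passes 1 or a number of a turn 1, either way. A call with a gripper value outside its range is refused whole. The fingers move at their own pace and stop on an object; FORCE is the grip in N (left out, the last holds). Time passes only in rows, so rows that do not move let the fingers close. It gives the time, the measured TCP pose, the force, the opening and the grip force at its end, in the units of the state.
- read_state(): the state, without advancing time (a new reading comes with each control period).
- read_camera(name): name is "scene" or "top"; returns the picture (400x640x3 uint8, red, green, blue); there is no depth.
- calibration(name): a dict with "fx", "fy", "cx", "cy" (pixels), "k1" (the pictures are not rectified: a ray, as slopes to the right and down, at radius r is drawn at 1 + k1 r^2 times it, then the intrinsics apply), "xyz" and "rotation" of the camera in the world. Camera axes: x right, y up, looking along -z (the intrinsics and any distortion apply to the point x, -y, -z); pixel columns grow to the right and rows downward; lengths in m; the calibration is good to about 2 mm. A picture is of the moment at which its call begins. calibration takes no time and is no camera call.
- workorder.close_job(): hands the job in; it is judged then, once.
Trained networks look in the newest picture that a camera, given by its name, has taken for a name from the list of things; names that differ only in an ending like _2 or _b are one class to them, and where a whole thing is asked for, a point or a joint stands for the part that bears it (a point fixed in the world has none). Each returns a list of dicts, best first, with "p" (0 to 1); they miss things now and then, are a little off and sometimes report something else, mostly with a low value. They report only what shows in the picture. A call takes as long as a camera call.
- regions_of(camera, name): "pixels" (400x640 bool, what is visible of it).
- tip_of(camera, name): "centre" ([x, y, z] in m, in the coordinates of the camera as it stood for that picture, good to about 4 mm: a listed point, or the origin of a listed thing).
The state is a dict: "t": time; "joints": joint angles; "joint_vel": joint speeds; "joint_efforts": joint torques, N m; "eef_pos": TCP position; "ee_rot": TCP orientation; "wrist_force": force on the tool from outside, world axes, zero at the start; "wrist_torque": the same for the moment, N m; "width": finger opening in m; "grip_force": force on a finger pad.
Only numpy, scipy, OpenCV 4.12 (cv2) and the standard library are available. Lean on these libraries where they do the work, as an engineer would, in place of code of your own. Each camera call takes 0.05 s, during which the arm holds its last target. There are 200 camera calls.

### The job

Lower the glass flask into the heating bath: lift the pawl off the ratchet wheel and throw it right back past upright so that it stays clear, wind the crank backward (the top of the wheel going towards the pawl's pivot) until the carriage's pointer is level with the marker on the thin rod, then swing the pawl back down onto the wheel's teeth so the lift is locked again, and let go. Leave the marker, and the jar, beaker and wrench beside the lift, where they are.

Things in the scene. Friction and masses are not known exactly. Their poses are not given: they have to be found in the camera images.
- lift: Fixed bench-top flask lift on a grey base plate. Origin on the bench straight below the ratchet wheel's centre; z up; y along the wheel's axis: crank on the wheel's -y side, white gear case (157 mm high) at y = 25 to 80 mm; column (22 mm thick, 360 mm high) at x 0, y 180 mm; dry steel heating bath, an open pot (144 mm wide, rim 125 mm high) under the flask at x 125, y 180 mm.
- wheel_center (a point): Centre of the ratchet wheel, 110 mm above the bench: dark steel, 96 mm across the tips of its 16 saw teeth (8 mm deep), 14 mm thick, its axis along the lift's y (level). Fixed point.
- wheel (a joint): Turn of the ratchet wheel (rad). Backward = growing = its top goes towards the lift's +x = the flask goes down 20 mm per rad; the engaged pawl blocks this way within one tooth (0.39 rad) and lets the other way click by. It starts between -0.4 and 0.4 and stops at -0.7 and 5.2. At 0 the crank arm points to the lift's -x, level. It stays where it is left (friction about 0.25 N m, 5 to 7 N at the crank handle).
- crank_grip (a point): Centre of the black crank handle: a level cylinder 18 mm thick, 70 mm long, parallel to the lift's y, spinning freely on its pin, 50 mm from the wheel's axis; its centre lies 71 mm to the -y side of the wheel's mid-plane and its inner end 36 mm. It circles in the lift's x-z plane, at wheel value q at x = -50 cos q, z = +50 sin q mm from the wheel's axis. It can be taken from above with the fingers closing along the lift's x.
- pawl_pivot (a point): Axis of the pawl's hinge (parallel to the lift's y), 178 mm above the bench, 72 mm to the lift's +x of the wheel's axis, in the wheel's mid-plane; a post 14 mm thick beside it (y = 21 to 35 mm) reaches 190 mm high. Fixed point.
- pawl (a joint): Swing of the steel pawl (rad): 0 to 0.14 when its nose lies on the wheel's teeth (depending on where the teeth stand), growing as the nose is lifted; it goes past upright (balance at about 1.4) and then lies by its own weight against its stop at 2.0. From below 1.3 it falls onto the wheel. It weighs about 80 g.
- pawl_tab (a point): Centre of the pawl's lifting tab: an upright steel disc 22 mm across and 14 mm thick (thick along the lift's y), on a stalk, 59 mm from the pivot. With the pawl at 0 it is 45 mm to the -x side of the pivot and 38 mm above it; with the pawl thrown back (2.0) it is 53 mm to the +x side and 25 mm above it.
- pointer (a point): Tip of the flat pointer (3 mm thick, 14 mm wide) on the +y side of the carriage that rides on the column and holds the flask (bulb 84 mm) by its neck. Goes straight up and down with the wheel.
- marker (a point): Tip of the marker, a flat tongue (3 mm thick) on the clamp ring on the thin rod beside the column, facing the pointer's tip 7 mm away when level. 42 to 93 mm below the pointer at the start.
- reagent_jar: Bystander: amber glass jar, 64 mm wide, 95 mm high, standing on the bench; origin at its foot.
- beaker: Bystander: open glass beaker, 68 mm wide, 85 mm high; origin at its foot.
- wrench: Bystander: steel wrench, 120 mm long, lying on the bench.

How it is judged:
By the outcome, as a careful person would: the job done as asked, in the order asked, and still so for the second after the job is handed in, with the robot touching nothing.
It also fails if it takes over 72 s, if anything falls off the work surface, if the arm or the gripper's body presses on something with over 40 N, if the wrist force passes 120 N, or if a joint passes its speed limit or range.

## Working session

There is one attempt and no reset: what is moved stays moved. The work goes in short steps, Python scripts to look and compute and a shell command to move; the robot and the scene stay as the last step left them, time stands still between calls to the robot, and variables do not carry over. Pictures are saved under pics/ and viewed, at most 10 in all, crops included, and the job is handed in when it is done.

```bash
mkdir -p pics; cat > h.py <<'E'
import numpy as np, cv2
from rig import *
def toW(cam,c):
    k=calibration(cam); R=np.array(k["rotation"])
    if R.shape!=(3,3):
        from scipy.spatial.transform import Rotation as Ro
        R=Ro.from_euler('xyz',R).as_matrix()
    return np.array(k["xyz"])+R@np.array(c)
def pt(name,cams=("scene","top")):
    o={}
    for c in cams:
        r=tip_of(c,name)
        if r: o[c]=(toW(c,r[0]["centre"]).round(4),round(r[0]["p"],2))
    return o
def shot(cam,fn=None):
    im=read_camera(cam)
    if fn: cv2.imwrite("pics/"+fn,im[:,:,::-1])
    return im
E
python3 - <<'E'
from h import *
a=shot("scene");b=shot("top");cv2.imwrite("pics/a.png",a[:,:,::-1]);cv2.imwrite("pics/b.png",b[:,:,::-1])
for c in("scene","top"):print(calibration(c))
for n in["lift","wheel_center","crank_grip","pawl_pivot","pawl_tab","pointer","marker","reagent_jar","beaker","wrench"]:print(n,pt(n))
s=read_state();print(s)
E
```

```text
{'fx': 435.1569657496354, 'fy': 435.1569657496354, 'cx': 314.66343992476214, 'cy': 191.02115768321573, 'k1': -0.09131723044280331, 'xyz': array([ 0.82978878, -0.40429103,  1.06285523]), 'rotation': array([ 0.50185619, -0.01300423,  0.62123881])}
{'fx': 423.8875200361064, 'fy': 423.8875200361064, 'cx': 328.3920200492506, 'cy': 199.44943031531324, 'k1': 0.004282490207557315, 'xyz': array([0.46463191, 0.02597623, 1.08771046]), 'rotation': array([ 0.07602176, -0.00359237, -1.58234253])}
lift {'scene': (array([ 5.539e-01,  3.470e-02, -5.000e-04]), 0.92), 'top': (array([ 0.5544,  0.0331, -0.0007]), 0.72)}
wheel_center {'scene': (array([0.5548, 0.034 , 0.1118]), 0.89), 'top': (array([0.556 , 0.0385, 0.1097]), 0.87)}
crank_grip {'scene': (array([ 0.491 , -0.0272,  0.1162]), 0.52), 'top': (array([ 0.4939, -0.0248,  0.1197]), 0.67)}
pawl_pivot {'scene': (array([0.6239, 0.0162, 0.1821]), 0.69), 'top': (array([0.6265, 0.0196, 0.1773]), 0.97)}
pawl_tab {'scene': (array([0.5818, 0.0274, 0.2189]), 0.73), 'top': (array([0.5824, 0.0315, 0.2224]), 0.52)}
pointer {'scene': (array([0.5983, 0.2686, 0.261
[... 521 characters left out ...]
)}
{'t': 1.1, 'joints': array([-1.33396426,  0.46750703, -0.01159719,  1.60271405,  0.00603843,
        1.0713712 , -0.05629726]), 'joint_vel': array([ 0.00215284, -0.00017729, -0.00021411, -0.00065696,  0.00020527,
        0.0005695 , -0.00213133]), 'joint_efforts': array([-7.76837569e-04, -5.32238138e+01,  2.09793012e-02, -2.51633084e+01,
        1.14799594e-02,  1.13214639e-03,  1.63619347e-05]), 'eef_pos': array([0.17957553, 0.62470742, 0.30387998]), 'ee_rot': array([3.14155364e+00, 7.25738828e-05, 2.86170794e+00]), 'wrist_force': array([ 0.15175818, -0.8006466 ,  0.08330449]), 'wrist_torque': array([ 0.01233363, -0.00525635, -0.00188423]), 'grip_force': 0.0, 'width': 0.0853787368617733}
```

View pics/a.png

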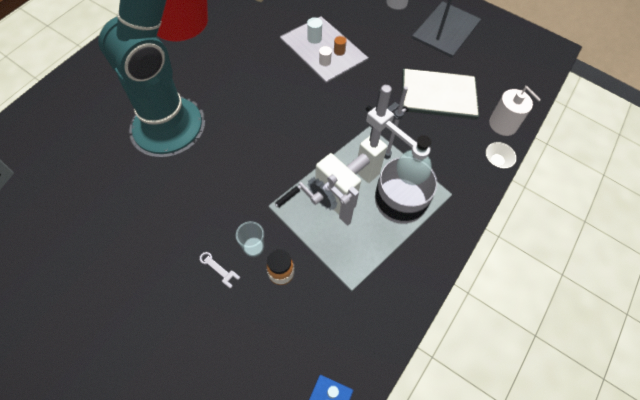

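View pics/b.png

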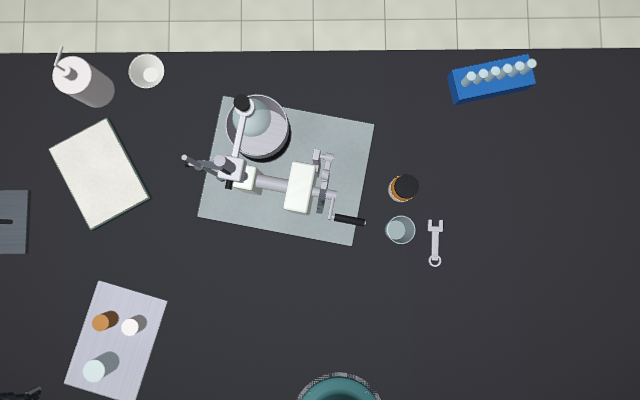

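Both pictures agree with the networks: wheel about (0.555, 0.035), lift yaw about -12.5°. The pawl tab shows at px (320,155) in the top view and the crank handle at (350,220). I'll go in at a small radius, past the column.

```bash
python3 -m pendant '[[[0.5,-0.95,0.2],0.1,40],[[0.5,-0.95,0.2],0.1,40],[[0.5,-0.95,0.2],0.1,40],[[0.5,-0.95,0.2],0.1,40],[[0.5,-0.95,0.2],0.1,40],[[0.5,-0.95,0.2],0.1,40],[[0.5,-0.95,0.2],0,40],[[0.5,-0.95,0.2],0,40]]' 20
python3 -m pendant '[[[0.5,-0.95,0.2],0,40],[[0.5,-0.95,0.2],0,40],[[0.5,-0.95,0.1],0,40],[[0.5,-0.95,0],0,40],[[0.5,-0.95,0],0,40],[[0.5,-0.95,0],0,40],[[0.5,-0.95,0],0,40],[[0.5,-0.95,0],0,40]]'
python3 -m pendant '[[[0.5,-0.95,0],0,40],[[0.5,-0.95,0],0,40],[[0,0,0],0,40],[[0,0,0],0,40]]'
```

```text
t: 1.77
eef_pos: [0.3001, 0.3952, 0.3524]
ee_rot: [3.141, 0.0, 2.925]
wrist_force: [0.1, 0.2, -0.4]
width: 0.0398
grip_force: 0.0
t: 2.43
eef_pos: [0.42, 0.1672, 0.3673]
ee_rot: [3.141, 0.001, 2.925]
wrist_force: [0.9, -0.5, -0.9]
width: 0.0397
grip_force: 0.0
t: 2.77
eef_pos: [0.4501, 0.1101, 0.3671]
ee_rot: [3.141, 0.0, 2.92]
wrist_force: [-0.3, 0.6, 0.2]
width: 0.0401
grip_force: 0.0
```

```bash
python3 -m pendant '[[[0.9,-0.5,0],0,40],[[0.9,-0.5,0],0,40],[[0.9,-0.5,0],0,40],[[0.9,-0.6,-0.3],0,40],[[0.8,-0.6,-0.6],0,40],[[0,0,0],0,40],[[0,0,0],0,40]]'
python3 - <<'E'
from h import *
a=shot("scene");b=shot("top")
for n in["wheel_center","crank_grip","pawl_pivot","pawl_tab","pointer","marker"]:print(n,pt(n))
print(read_state()["eef_pos"])
c=np.hstack([cv2.resize(a[90:260,250:450],(400,340)),cv2.resize(b[80:250,180:380],(400,340))])
cv2.imwrite("pics/c.png",c[:,:,::-1])
E
```

```text
t: 3.35
eef_pos: [0.5815, 0.031, 0.3381]
ee_rot: [-3.14, -0.003, 2.924]
wrist_force: [0.8, 1.1, 0.9]
width: 0.0399
grip_force: 0.0
wheel_center {'scene': (array([0.5532, 0.036 , 0.113 ]), 0.65)}
crank_grip {'scene': (array([ 0.4694, -0.1525, -0.002 ]), 0.62), 'top': (array([ 0.4937, -0.0277,  0.1166]), 0.51)}
pawl_pivot {'scene': (array([0.6251, 0.0165, 0.1848]), 0.89)}
pawl_tab {'scene': (array([0.5792, 0.027 , 0.2198]), 0.81)}
pointer {'scene': (array([0.5996, 0.2682, 0.2639]), 0.85), 'top': (array([0.6033, 0.2644, 0.261 ]), 0.67)}
marker {'scene': (array([ 0.469 , -0.1527, -0.0021]), 0.49), 'top': (array([0.6054, 0.2782, 0.2049]), 0.58)}
[0.58150687 0.03072071 0.33996991]
```

View pics/c.png

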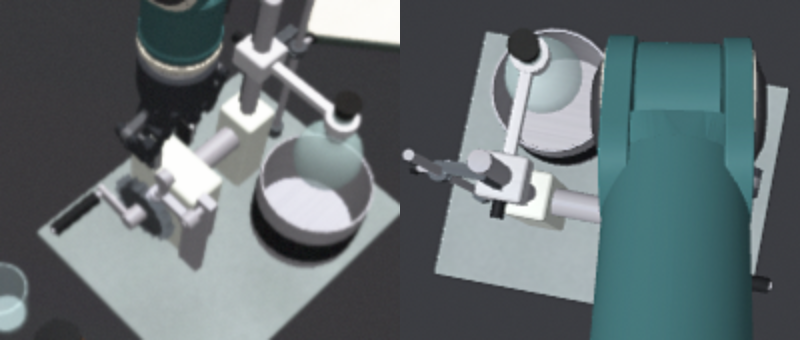

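The scene view shows the pawl undisturbed and the gripper above it. It appears behind the gear case because of its height. Next I descend onto the tab and grip.

```bash
python3 -m pendant '[[[0,-0.05,-0.7],0,40],[[0,0,-0.7],0,40],[[0,0,-0.7],0,40],[[0,0,0],0,40]]' 20
python3 -m pendant '[[[0,0,0],0,8],[[0,0,0],0,8],[[0,0,0],0,8],[[0,0,0],0,8],[[0,0,0],0,8],[[0,0,0],0,8]]' 20
```

```text
t: 4.38
eef_pos: [0.5794, 0.0293, 0.273]
ee_rot: [-3.139, -0.007, 2.925]
wrist_force: [0.1, 0.2, -0.7]
width: 0.0399
grip_force: 0.0
t: 4.88
eef_pos: [0.5817, 0.0275, 0.2781]
ee_rot: [-3.14, 0.001, 2.924]
wrist_force: [-1.6, -4.3, 0.6]
width: 0.0133
grip_force: 25.7
```

```bash
python3 -m pendant '[[[0.2,-0.04,0.16],0,8],[[0.2,-0.05,0.15],0,8],[[0.23,-0.05,0.1],0,8],[[0.23,-0.05,0.1],0,8],[[0.25,-0.05,0.04],0,8],[[0.25,-0.06,0.03],0,8],[[0,0,0],0,8]]'
python3 -m pendant '[[[0.25,-0.05,-0.03],0,8],[[0.25,-0.06,-0.04],0,8],[[0.23,-0.05,-0.1],0,8],[[0.23,-0.05,-0.1],0,8],[[0.2,-0.04,-0.15],0,8],[[0.2,-0.05,-0.16],0,8],[[0.15,-0.03,-0.2],0,8],[[0.15,-0.03,-0.2],0,8]]'
python3 - <<'E'
from h import *
a=shot("scene")
print(pt("pawl_tab",["scene"]),pt("pawl_pivot",["scene"]))
cv2.imwrite("pics/d.png",cv2.resize(a[90:260,250:450],(600,510))[:,:,::-1])
E
```

```text
t: 5.47
eef_pos: [0.6228, 0.0189, 0.2954]
ee_rot: [-3.141, 0.0, 2.924]
wrist_force: [-3.4, -4.7, 4.0]
width: 0.0136
grip_force: 25.5
t: 6.13
eef_pos: [0.6747, 0.0081, 0.2683]
ee_rot: [3.141, 0.009, 2.924]
wrist_force: [1.7, -3.6, 8.3]
width: 0.0139
grip_force: 31.4
{'scene': (array([0.6634, 0.0118, 0.221 ]), 0.73)} {'scene': (array([0.6222, 0.0161, 0.1823]), 0.8)}
```

View pics/d.png

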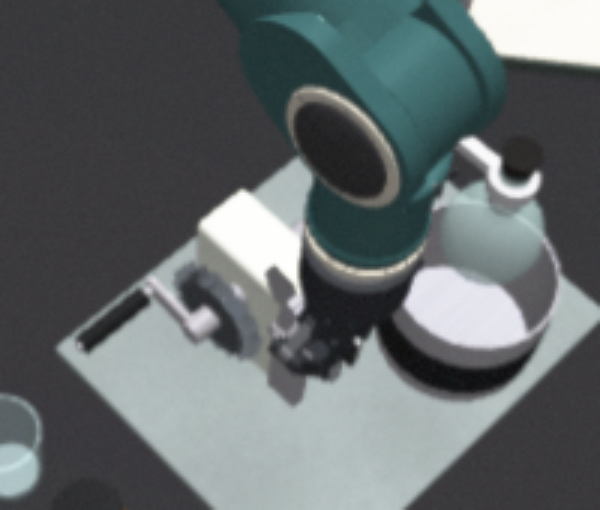

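The picture shows the pawl past upright, with its nose pointing up near (280,280). I'll release and rise.

```bash
python3 -m pendant '[[[0.06,-0.01,-0.15],0,8],[[0,0,0],0,8],[[0,0,0],0,30],[[0,0,0],0,30],[[0,0,0],0,30],[[0,0,0.7],0,30],[[0,0,1],0,30],[[0,0,1],0,30]]'
python3 -m pendant '[[[-0.9,-0.2,0.5],-1,30],[[-0.9,-0.2,0],-1,40],[[-0.9,-0.2,0],-1,40],[[-0.9,-0.2,0],-1,40],[[-0.9,-0.2,0],-1,40],[[-0.9,-0.2,0],-1,40],[[-0.6,-0.1,0],-1,40],[[0,0,0],-1,40]]'
python3 -m pendant '[[[0,0,0],-1,40],[[0,0,0],-1,40],[[0,0,0],-1,40],[[0,0,0],-1,40],[[0,0,0],-1,40],[[0,0,0],-1,40],[[0,0,0],-1,40],[[0,0,0],0,40]]'
python3 - <<'E'
from h import *
a=shot("scene");b=shot("top")
for n in["wheel_center","crank_grip","pawl_tab","pointer","marker"]:print(n,pt(n))
c=np.hstack([cv2.resize(a[90:260,250:450],(400,340)),cv2.resize(b[80:250,180:380],(400,340))])
cv2.imwrite("pics/e.png",c[:,:,::-1])
E
```

```text
t: 6.95
eef_pos: [0.6732, 0.0101, 0.341]
ee_rot: [-3.141, -0.003, 2.925]
wrist_force: [1.1, -0.3, 1.3]
width: 0.03
grip_force: 0.0
t: 7.62
eef_pos: [0.4905, -0.0303, 0.3562]
ee_rot: [-3.141, -0.003, 2.081]
wrist_force: [-0.4, 0.5, -0.2]
width: 0.0397
grip_force: 0.0
t: 8.28
eef_pos: [0.4937, -0.0292, 0.3563]
ee_rot: [-3.141, -0.0, 1.352]
wrist_force: [0.4, -0.2, 0.4]
width: 0.04
grip_force: 0.0
wheel_center {'scene': (array([0.5527, 0.0338, 0.113 ]), 0.73), 'top': (array([0.5568, 0.0351, 0.1082]), 0.78)}
crank_grip {'scene': (array([ 0.4902, -0.027 ,  0.1206]), 0.78)}
pawl_tab {'scene': (array([0.6745, 0.0074, 0.2036]), 0.76), 'top': (array([0.6799, 0.0093, 0.2021]), 0.53)}
pointer {'scene': (array([0.5978, 0.2673, 0.2663]), 0.84), 'top': (array([0.6013, 0.268 , 0.262 ]), 0.96)}
marker {'scene': (array([0.602 , 0.2798, 0.2062]), 0.49), 'top': (array([0.6032, 0.2797, 0.2052]), 0.52)}
```

View pics/e.png

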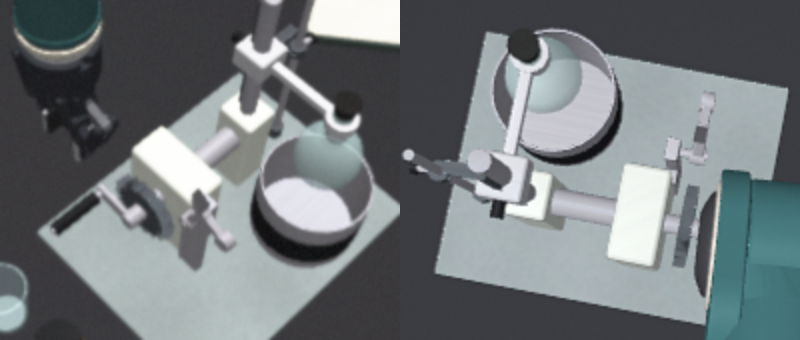

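The pawl lies thrown back (tab z 0.203) and the crank is undisturbed. I'll go down onto the handle and grip it.

```bash
python3 -m pendant '[[[-0.13,-0.15,-0.8],0,40],[[0,0,-1],0,40],[[0,0,-1],0,40],[[0,0,-1],0,40],[[0,0,-1],0,40],[[0,0,-0.9],0,40],[[0,0,-0.5],0,40],[[0,0,0],0,40]]' 40
python3 -m pendant '[[[0,0,0],0,10],[[0,0,0],0,10],[[0,0,0],0,10],[[0,0,0],0,10],[[0,0,0],0,10]]' 40
python3 - <<'E'
from h import *
a=shot("scene")
s=read_state();print(s["eef_pos"],s["wrist_force"],s["width"])
for n in["crank_grip"]:print(n,pt(n))
cv2.imwrite("pics/f.png",cv2.resize(a[90:260,250:450],(600,510))[:,:,::-1])
E
```

```text
t: 9.55
eef_pos: [0.4882, -0.0343, 0.1674]
ee_rot: [-3.136, 0.003, 1.354]
wrist_force: [0.5, 0.3, -0.1]
width: 0.04
grip_force: 0.0
t: 9.97
eef_pos: [0.4905, -0.0345, 0.1714]
ee_rot: [3.14, -0.0, 1.354]
wrist_force: [-0.8, -1.2, 1.9]
width: 0.0165
grip_force: 39.3
[ 0.49053854 -0.03455371  0.1713104 ] [-0.63425709 -1.02221981  2.71914311] 0.01668566267753936
crank_grip {'scene': (array([ 0.4856, -0.0302,  0.1191]), 0.38)}
```

View pics/f.png

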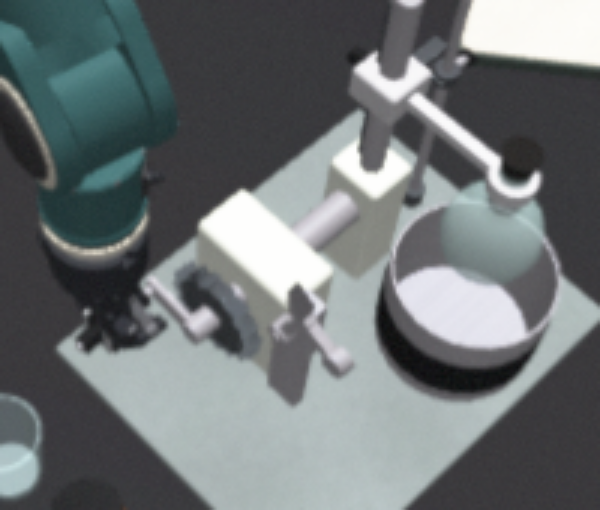

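```bash
python3 -c "
import numpy as np
q=.13+.2*np.arange(16)
s=-50*np.cos(q);z=50*np.sin(q);ds=np.diff(s)/30;dz=np.diff(z)/30
for a,b,c in zip(q[1:],ds,dz):print(round(a,2),round(b*.976,2),round(-b*.216,2),round(c,2))"
```

```text
0.33 0.07 -0.02 0.32
0.53 0.14 -0.03 0.3
0.73 0.19 -0.04 0.27
0.93 0.24 -0.05 0.22
1.13 0.28 -0.06 0.17
1.33 0.31 -0.07 0.11
1.53 0.32 -0.07 0.05
1.73 0.32 -0.07 -0.02
1.93 0.31 -0.07 -0.09
2.13 0.29 -0.06 -0.15
2.33 0.26 -0.06 -0.2
2.53 0.21 -0.05 -0.25
2.73 0.16 -0.04 -0.29
2.93 0.1 -0.02 -0.32
3.13 0.04 -0.01 -0.33
```

```bash
python3 -m pendant '[[[0.07,-0.02,0.32],0,10],[[0.14,-0.03,0.3],0,10],[[0.19,-0.04,0.27],0,10],[[0.24,-0.05,0.22],0,10],[[0,0,0],0,10]]' 40
python3 - <<'E'
from h import *
a=shot("scene");b=shot("top")
for n in["pointer","marker"]:print(n,pt(n))
s=read_state();print(s["eef_pos"],s["wrist_force"],s["width"])
E
```

```text
t: 10.53
eef_pos: [0.5106, -0.0387, 0.2055]
ee_rot: [3.141, -0.001, 1.354]
wrist_force: [-1.8, 0.1, 10.5]
width: 0.0166
grip_force: 42.1
pointer {'scene': (array([0.6007, 0.2681, 0.2463]), 0.56), 'top': (array([0.6044, 0.2692, 0.2454]), 0.76)}
marker {'scene': (array([0.604 , 0.28  , 0.2052]), 0.4), 'top': (array([0.603 , 0.2751, 0.2053]), 0.52)}
[ 0.51049219 -0.03876862  0.20550415] [-2.76103427 -0.62571917  9.5562792 ] 0.01644489488362864
```

```bash
python3 -m pendant '[[[0.28,-0.06,0.17],0,10],[[0.31,-0.07,0.11],0,10],[[0.32,-0.07,0.05],0,10],[[0.32,-0.07,-0.02],0,10],[[0.31,-0.07,-0.09],0,10],[[0.29,-0.06,-0.15],0,10],[[0.26,-0.06,-0.2],0,10],[[0.21,-0.05,-0.25],0,10]]' 40
python3 -m pendant '[[[0,0,0],0,10],[[0,0,0],0,10]]'
cat > m.py <<'E'
from h import *
for i in range(4):
    a=shot("scene");b=shot("top")
    print({n:[(c,v[0],v[1]) for c,v in pt(n).items()] for n in["pointer","marker"]})
s=read_state();print(s["eef_pos"],s["wrist_force"],s["width"])
E
python3 m.py
```

```text
t: 11.5
eef_pos: [0.5797, -0.0529, 0.1933]
ee_rot: [3.14, -0.002, 1.355]
wrist_force: [-2.2, 4.3, 4.4]
width: 0.0166
grip_force: 41.7
t: 11.67
eef_pos: [0.5802, -0.0529, 0.1922]
ee_rot: [3.138, -0.001, 1.354]
wrist_force: [6.2, 2.7, -3.8]
width: 0.0163
grip_force: 40.8
{'pointer': [('scene', array([0.5971, 0.2696, 0.2124]), 0.86)], 'marker': [('scene', array([0.553 , 0.0313, 0.1138]), 0.75), ('top', array([0.6016, 0.2775, 0.206 ]), 0.67)]}
{'pointer': [('scene', array([0.6005, 0.2667, 0.2137]), 0.87), ('top', array([0.6015, 0.27  , 0.2106]), 0.92)], 'marker': [('scene', array([0.603 , 0.2766, 0.2045]), 0.62), ('top', array([0.6007, 0.2766, 0.204 ]), 0.58)]}
{'pointer': [('scene', array([0.5999, 0.271 , 0.2105]), 0.87), ('top', array([0.6046, 0.2661, 0.2134]), 0.79)], 'marker': [('scene', array([0.6047, 0.2774, 0.2026]), 0.61), ('top', array([0.6015, 0.2783, 0.2044]), 0.56)]}
{'pointer': [('scene', array([0.5978, 0.272 , 0.2123]), 0.72), ('top', array([0.6033, 0.2684, 0.2119]), 0.78)], 'marker': [('scene', array([0.6038, 0.2778, 0.2044]), 0.45), ('top', array([0.6013, 0.2778, 0.2057]), 0.61)]}
[ 0.58003612 -0.05287991  0.19243885] [ 5.43705676  2.87828595 -3.91148946] 0.016492101496166447
```

```bash
python3 -m pendant '[[[0.12,-0.03,-0.22],0,10],[[0.1,-0.02,-0.23],0,10],[[0,0,0],0,10],[[0,0,0],0,10]]'
python3 m.py
python3 - <<'E'
from h import *
a=shot("scene");b=shot("top")
def uv(cam,P):
    k=calibration(cam)
    from scipy.spatial.transform import Rotation as Ro
    c=Ro.from_euler('xyz',k["rotation"]).as_matrix().T@(np.array(P)-k["xyz"])
    x,y=c[0]/-c[2],-c[1]/-c[2];f=1+k["k1"]*(x*x+y*y);return np.array([k["cx"]+k["fx"]*f*x,k["cy"]+k["fy"]*f*y])
L=[]
for cam,im in(("scene",a),("top",b)):
    u,v=uv(cam,[.602,.274,.205]).astype(int);print(cam,u,v)
    L.append(cv2.resize(im[v-22:v+22,u-22:u+22],(396,396),interpolation=cv2.INTER_CUBIC))
cv2.imwrite("pics/g.png",np.hstack(L)[:,:,::-1])
E
```

```text
t: 13.2
eef_pos: [0.5863, -0.0542, 0.1782]
ee_rot: [3.139, -0.001, 1.355]
wrist_force: [5.5, 4.2, -4.5]
width: 0.0166
grip_force: 40.8
{'pointer': [('scene', array([0.5949, 0.2681, 0.2085]), 0.87), ('top', array([0.605 , 0.2675, 0.2041]), 0.7)], 'marker': [('scene', array([0.6051, 0.2776, 0.2038]), 0.5), ('top', array([0.6015, 0.2695, 0.2033]), 0.58)]}
{'pointer': [('scene', array([0.5981, 0.2701, 0.2069]), 0.64), ('top', array([0.5974, 0.2707, 0.204 ]), 0.69)], 'marker': [('scene', array([0.6053, 0.2767, 0.2005]), 0.56), ('top', array([0.6029, 0.2797, 0.2037]), 0.42)]}
{'pointer': [('scene', array([0.6009, 0.2704, 0.2063]), 0.72), ('top', array([0.6048, 0.2643, 0.2046]), 0.72)], 'marker': [('scene', array([0.6057, 0.276 , 0.2044]), 0.44), ('top', array([0.6029, 0.2774, 0.2035]), 0.44)]}
{'pointer': [('scene', array([0.6   , 0.271 , 0.2058]), 0.97)], 'marker': [('scene', array([ 0.4332, -0.2462,  0.0011]), 0.64), ('top', array([0.603 , 0.2773, 0.2037]), 0.44)]}
[ 0.58627686 -0.0542311   0.17814098] [ 6.15352841  5.19581214 -4.91209942] 0.016730930951476684
scene 393 116
top 207 167
```

View pics/g.png

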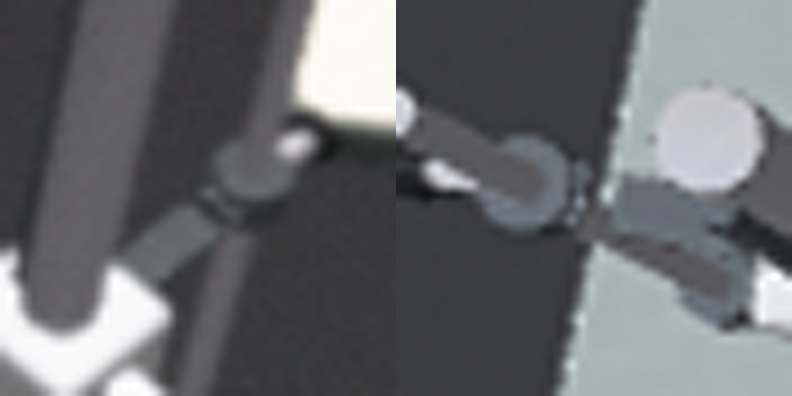

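The scene crop shows the pointer tongue (130–205, 250–215) just short of the marker tongue at (225,200). The averaged readings put it about 2 mm high, so I'll nudge it down and re-measure.

```bash
python3 -m pendant '[[[0.03,-0.01,-0.14],0,10],[[0,0,0],0,10],[[0,0,0],0,10]]'
python3 - <<'E'
from h import *
P={}
for i in range(7):
    for c in("scene","top"):
        shot(c)
        for n in("pointer","marker"):
            r=pt(n,[c])
            if r and abs(r[c][0][1]-.274)<.02: P.setdefault((n,c),[]).append(r[c][0])
for k,v in P.items():print(k,np.mean(v,0).round(4),(np.std(v,0)/len(v)**.5).round(4),len(v))
s=read_state();print(s["eef_pos"],s["wrist_force"],s["t"])
E
```

```text
t: 14.75
eef_pos: [0.5872, -0.0544, 0.1742]
ee_rot: [3.139, -0.001, 1.355]
wrist_force: [5.5, 4.6, -1.5]
width: 0.0164
grip_force: 41.1
('pointer', 'scene') [0.6001 0.27   0.2053] [0.0007 0.0013 0.0005] 7
('marker', 'scene') [0.6046 0.2777 0.2046] [0.0006 0.0007 0.0004] 7
('pointer', 'top') [0.6018 0.267  0.2031] [0.0008 0.0003 0.0005] 7
('marker', 'top') [0.6025 0.2766 0.2048] [0.0007 0.0005 0.0006] 7
[ 0.58715122 -0.05436824  0.17420592] [ 5.38475595  4.76054133 -1.94264555] 16.85
```

Level within about 1 mm. I'll release the handle, rise, turn back and go above the thrown-back tab.

```bash
python3 -m pendant '[[[0,0,0],0,40],[[0,0,0],0,40],[[0,0,0],0,40],[[0,0,0],0,40],[[0,0,0.5],0,40],[[0,0,1],0,40],[[0,0,1],0,40],[[0,0,1],0,40]]'
python3 -m pendant '[[[0,0,1],0,40],[[0,0,1],0,40],[[0.5,0.35,0],1,40],[[0.5,0.35,0],1,40],[[0.5,0.35,0],1,40],[[0.5,0.35,0],1,40],[[0.5,0.35,0],1,40],[[0.5,0.32,0],1,40]]'
python3 -m pendant '[[[0,0,0],1,40],[[0,0,0],1,40],[[0,0,0],1,40],[[0,0,0],1,40],[[0,0,0],1,40],[[0,0,0],1,40],[[0,0,0],1,40],[[0,0,0],1,40]]'
python3 -m pendant '[[[0,0,0],1,40],[[0,0,0],0,40],[[0,0,0],0,40]]'
python3 - <<'E'
from h import *
shot("scene");shot("top")
for n in["pawl_tab","pointer","marker"]:print(n,pt(n))
E
```

```text
t: 17.52
eef_pos: [0.5852, -0.0564, 0.2804]
ee_rot: [-3.14, 0.001, 1.353]
wrist_force: [0.6, -1.1, -0.8]
width: 0.0405
grip_force: 0.0
t: 18.18
eef_pos: [0.6762, 0.0066, 0.3393]
ee_rot: [-3.141, -0.0, 1.987]
wrist_force: [0.6, 0.0, -0.6]
width: 0.0398
grip_force: 0.0
t: 18.85
eef_pos: [0.6755, 0.0057, 0.3392]
ee_rot: [-3.141, -0.0, 2.824]
wrist_force: [-0.0, -0.1, -0.2]
width: 0.04
grip_force: 0.0
t: 19.1
eef_pos: [0.6756, 0.0057, 0.3394]
ee_rot: [-3.141, -0.0, 2.921]
wrist_force: [0.3, -0.5, -0.7]
width: 0.0402
grip_force: 0.0
pawl_tab {'scene': (array([0.6767, 0.0069, 0.2033]), 0.47), 'top': (array([0.6028, 0.2695, 0.2044]), 0.57)}
pointer {'scene': (array([ 0.5856, -0.0482,  0.1213]), 0.25), 'top': (array([0.603 , 0.2673, 0.2041]), 0.86)}
marker {'top': (array([0.6044, 0.274 , 0.2046]), 0.53)}
```

```bash
python3 -m pendant '[[[0.03,0.06,-0.85],0,40],[[0,0,-0.9],0,40],[[0,0,-0.8],0,40],[[0,0,0],0,40],[[0,0,0],0,8],[[0,0,0],0,8],[[0,0,0],0,8],[[0,0,0],0,8]]' 20
python3 -m pendant '[[[0,0,0],0,8],[[0,0,0],0,8]]' 20
```

```text
t: 20.17
eef_pos: [0.6774, 0.0076, 0.2649]
ee_rot: [3.141, 0.003, 2.924]
wrist_force: [-0.1, -1.7, 0.2]
width: 0.0131
grip_force: 24.1
t: 20.33
eef_pos: [0.6774, 0.0076, 0.2648]
ee_rot: [3.141, 0.003, 2.924]
wrist_force: [-0.9, -2.6, 3.6]
width: 0.0136
grip_force: 24.7
```

```bash
python3 -m pendant '[[[-0.08,0.02,0.15],0,8],[[-0.15,0.03,0.2],0,8],[[-0.15,0.03,0.2],0,8],[[-0.2,0.05,0.16],0,8],[[-0.2,0.04,0.15],0,8],[[-0.23,0.05,0.1],0,8],[[-0.23,0.05,0.1],0,8],[[-0.25,0.06,0.04],0,8]]'
python3 -m pendant '[[[-0.25,0.05,0.03],0,8],[[-0.25,0.06,-0.03],0,8],[[-0.25,0.05,-0.04],0,8],[[-0.23,0.05,-0.1],0,8],[[-0.23,0.05,-0.1],0,8],[[-0.2,0.05,-0.15],0,8],[[0,0,0],0,8]]'
```

```text
t: 21.0
eef_pos: [0.6312, 0.0174, 0.2965]
ee_rot: [-3.141, 0.001, 2.924]
wrist_force: [2.2, -5.1, -1.5]
width: 0.0137
grip_force: 20.7
t: 21.58
eef_pos: [0.5877, 0.0264, 0.2852]
ee_rot: [-3.14, -0.001, 2.924]
wrist_force: [-3.4, -7.4, 5.5]
width: 0.0138
grip_force: 22.2
```

```bash
python3 -m pendant '[[[-0.1,0.02,-0.1],0,8],[[0,0,0],0,8],[[0,0,0],0,30],[[0,0,0],0,30],[[0,0,0],0,30],[[0,0,0.7],0,30],[[0,0,1],0,30],[[0,0,1],0,30]]'
python3 -m pendant '[[[-0.9,0,0.6],0,30],[[-0.9,0,0],0,30],[[-0.9,0,0],0,30],[[-0.9,0,0],0,30],[[-0.9,0,0],0,30],[[0,0,0],0,30]]'
python3 - <<'E'
from h import *
a=shot("scene");b=shot("top")
for n in["pawl_tab","crank_grip","pointer","marker","reagent_jar","beaker","wrench"]:print(n,pt(n))
c=np.hstack([cv2.resize(a[90:260,250:450],(400,340)),cv2.resize(b[80:250,180:380],(400,340))])
cv2.imwrite("pics/i.png",c[:,:,::-1])
E
```

```text
t: 22.25
eef_pos: [0.5859, 0.0291, 0.3624]
ee_rot: [-3.141, -0.003, 2.926]
wrist_force: [0.9, 0.6, 0.7]
width: 0.0302
grip_force: 0.0
t: 22.75
eef_pos: [0.4474, 0.0288, 0.3803]
ee_rot: [3.14, -0.003, 2.926]
wrist_force: [-0.5, 0.0, -0.0]
width: 0.03
grip_force: 0.0
pawl_tab {'scene': (array([0.5817, 0.0276, 0.2184]), 0.86), 'top': (array([0.5855, 0.0306, 0.2173]), 0.49)}
crank_grip {'scene': (array([ 0.587 , -0.0477,  0.1219]), 0.59), 'top': (array([ 0.5884, -0.046 ,  0.1178]), 0.79)}
pointer {'scene': (array([0.6008, 0.2691, 0.2078]), 0.69), 'top': (array([0.6028, 0.2652, 0.2025]), 0.98)}
marker {'scene': (array([0.6032, 0.2771, 0.204 ]), 0.51), 'top': (array([0.6283, 0.0209, 0.1774]), 0.28)}
reagent_jar {'scene': (array([ 0.5648, -0.1602,  0.0012]), 0.77), 'top': (array([ 0.5665, -0.1597,  0.0026]), 0.7)}
beaker {'scene': (array([ 0.4708, -0.1511, -0.003 ]), 0.59), 'top': (array([ 0.4696, -0.1538, -0.0008]), 0.57)}
wrench {'scene': (array([ 0.4349, -0.245 ,  0.0026]), 0.79), 'top': (array([ 4.329e-01, -2.508e-01,  2.000e-04]), 0.71)}
```

View pics/i.png

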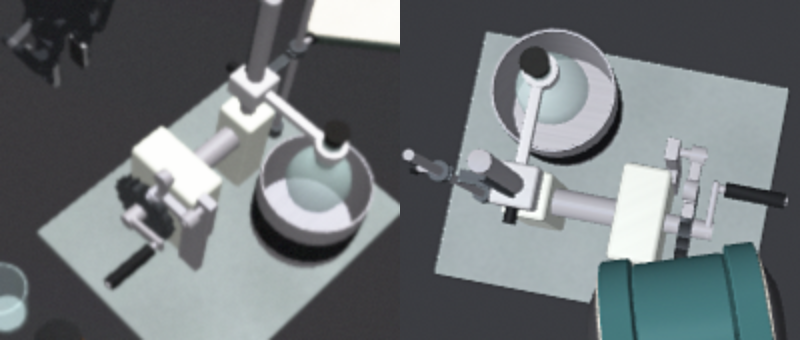

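The pawl is back down on the wheel (tab near (160,185) in the scene half) and the pointer is beside the marker. One last check that they are level.

```bash
python3 - <<'E'
from h import *
P={}
for i in range(5):
    for c in("scene","top"):
        shot(c)
        for n in("pointer","marker"):
            r=pt(n,[c])
            if r and abs(r[c][0][1]-.274)<.02: P.setdefault((n,c),[]).append(r[c][0])
for k,v in P.items():print(k,np.mean(v,0).round(4),len(v))
E
```

```text
('marker', 'scene') [0.6045 0.2782 0.205 ] 5
('pointer', 'top') [0.6025 0.2679 0.2051] 5
('marker', 'top') [0.6037 0.2776 0.2049] 5
('pointer', 'scene') [0.5989 0.2692 0.2046] 4
```

Level. I'll hand the job in.

```bash
python3 -c "
from rig import workorder
print(workorder.close_job())"
```

```text
the job is handed in; nothing more can be done
None
```

The flask is lowered: the pointer measures level with the marker to within about 1 mm, the pawl is back on the wheel's teeth, and the gripper is clear. The marker, jar, beaker and wrench measured unmoved; the job is handed in, with no verdict returned.

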